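Snap a specimen cassette shut in the bench closing pliers

TASK

One of the three specimen cassettes in the rack still has its lid standing proud; stand that one upright in the seat of the bench closing pliers. Then pinch the two handles together, feeling for the point where the resistance peaks and gives, so that the lid snaps fully shut without the cassette being crushed, and let the handles spring open again with the cassette left in the seat. Handle the cassette by its ends, never press on the lid with the fingers, and leave the other things alone.

Things in the scene. Friction and masses are not known exactly. Their poses are not given: they have to be found in the camera images.
- cassette_mid (a point): Centre of the open cassette's block: off-white plastic, 52 mm long (own x), 16 thick (own y), 46 high (own z), 38 to 76 g, standing on its 52 x 16 mm underside; its place in the rack varies. The lid is on its +y face, outer face 15 mm from this point when open, 10 when shut; shut cassettes look the same but for that. Pinch it by its ends (along x) from above, in the upper 30 mm.
- lid: Lid plate of the open cassette, perforated, 42 mm long and 38 high, centred on the block's +y face, 5 mm short of the block's ends. Open, its frame is that of cassette; it moves 5 mm along the block's -y to shut (7 mm proud open, 2 shut). Its resistance rises to about 16 N at 1.2 mm, then falls and gives at 3.6 mm; from there it snaps shut by itself and stays. Pushed less, it springs back.
- cassette: The open cassette as a whole (block and lid), origin at the centre of the block's underside, 23 mm below point cassette_mid; same axes.
- seat (a point): Centre of the pliers' seat, on its top face, 18 mm above the table. x runs along the pliers from handle ends to pivots, y to the left jaw, z up. An aluminium block 68 mm (x) by 30 (y) with an 8 mm high stop at each end, 58 mm free between them, open along y. The cassette stands on it lengthwise along x, lid to +y, middle of its block over this point.
- grip_l (a point): Middle of the left handle's upright black rubber grip post, 13 mm thick, from 27 to 67 mm above the table, this point at 41 mm. Open, it lies at x = -65, y = +26.5 mm in the seat's frame. The posts are pinched together from outside (66 mm over both when open). Steel handle bars 10 mm thick run from them at the same height, 34 mm either side of the middle beside the seat.
- grip_r (a point): The same for the right handle, grip 140 mm and jaw 75 mm from the pivot. Force on each post: 1.4 N from the spring when open, growing to about 2.5 N; 10 to 12 N at the peak of the lid; back to the spring's 2 to 3 N once the lid has given; about 14.5 N would crush the cassette. This point lies at x = -65, y = -26.5 mm in the seat's frame when open.
- handle_l: Left handle, turning on its pivot (its origin; x = 75, y = 16 mm in the seat's frame, 41 mm up), sprung open, 0.17 rad at most. Its jaw's pad, an upright nose 10 mm wide, is on a set screw: open, its face is 18 to 26 mm from the seat's middle along y, a setting that differs each time and stays put, so the post spacing at which the lid gives varies by 15 mm and must be felt.
- handle_r: Right handle, likewise (pivot y = -16 mm); its jaw has two upright ribs 12 mm either side of the middle, face at y = -12 mm when open. Jaws are 18 mm high, centred 23 mm above the seat; jaw force is 1.9 x grip force. The handles turn independently; the cassette slides to suit. Some 3 mm (post to post) after the lid gives, resistance climbs; over 23 N at a jaw crushes the cassette.
- rack_mid (a point): Middle of the rack's floor, 5 mm above the table: a cream tray 82 mm (x) by 150 (y) with three places side by side along y, 46 mm apart, between 5 mm walls whose tops are 14 mm above the table; end lips 11 mm. Cassettes stand lengthwise along the rack's x, lids to its +y.
- shut1: A cassette already shut, standing in the rack (same block, origin at the centre of its underside). Bystander.
- shut2: The other shut cassette in the rack. Bystander.
- jar: Small specimen jar, 38 mm in diameter, 55 mm high, origin under it. Bystander.
- jar_tall: Amber jar, 48 mm in diameter, 85 mm high, origin under it. Bystander.
- marker: Black marker pen, 14 mm thick, 125 mm long, lying. Bystander.
There are look-alikes about, which are no part of the job. What is shaped like the part that bears seat but blue or purple is not meant.

How it is judged (in metres and radians):
On the way:
1. the open cassette stands in the seat, let go, its lid still open (x of cassette_mid in the frame of seat between -0.006 and 0.006 m and y of cassette_mid in the frame of seat between -0.012 and 0.012 m and z of cassette_mid in the frame of seat between 0.019 and 0.027 m and angle between cassette_mid's own z axis and vertical below 0.12 rad and y of lid in the frame of cassette above -0.002 m and contact force between the fingers and cassette below 0.1 N), for 0.2 s.
At the end, for the whole second after the job is handed in: The cassette stands upright (0.12 rad) and at rest in the seat, down on it, within 6 mm lengthwise and 12 mm sideways of its middle, lid snapped shut (pushed in over 4.2 of 5 mm), the handles sprung open (grip posts over 46 mm apart, centre to centre) (x of cassette_mid in the frame of seat between -0.006 and 0.006 m and y of cassette_mid in the frame of seat between -0.012 and 0.012 m and z of cassette_mid in the frame of seat between 0.019 and 0.027 m and angle between cassette_mid's own z axis and vertical below 0.12 rad and y of lid in the frame of cassette below -0.0042 m and distance between grip_l and grip_r above 0.046 m and linear speed of cassette below 0.02 m/s); the robot touches nothing.
It fails at once if the cassette is crushed: more than 23 N between a jaw and the cassette (contact force between any of handle_l, handle_r and cassette above 23 N).
It fails at once if the lid is pressed with the fingers (over 5 N) (contact force between the fingers and lid above 5 N).
It fails at once if another cassette, a jar or the marker is disturbed (moved more than 20 mm) (distance of any of shut1, shut2, jar, jar_tall, marker from where it was at the start of the episode above 0.02 m).
It also fails if it takes over 53 s, if anything falls off the work surface, if the arm or the gripper's body presses on something with over 40 N, if the wrist force passes 120 N, or if a joint passes its speed limit or range.

ROBOT

A 6-joint arm with a two-finger parallel gripper is mounted at the origin on the work surface. World frame = base frame: x ahead of the robot, y to its left, z up, the work surface at z = 0. Lengths are in m, angles in degrees, forces in N, time in s.
With the tool pointing down it reaches from about 0.325 to 0.775 m from the base axis. Payload 5.5 kg.
Tool frame: the origin (TCP) lies at the very end of the fingers, on their centre line; the grasp point (between the pads) lies 19 mm behind it (tcp_to_grasp is the distance from the TCP to the grasp point, in m); y points along the fingers, x is the direction in which the jaws open and shut, and the axes are right-handed (so a half turn about y gives the same grasp; the last joint's range is limited). The gripper opens to 88 mm and grips with 3 to 60 N. Pads are 20 mm wide; open, the fingers measure 115 mm over their backs; the gripper's body (75 mm by 178 mm) begins 61 mm behind the grasp point.
Start: joints at [-80.025, 5.22, 70.514, -0, 104.267, -3.249], TCP at [0.137, -0.584, 0.223] pointing down, gripper open.
Joint ranges: [-164.24, 164.24], [-49.07, 125.15], [9.68, 141.18], [-86.29, 266.29], [3.28, 154.24], [-151.56, 151.56]. Speed limits (degrees/s): [147.25, 147.25, 172.46, 180, 180, 180].

INTERFACE

Orientations are given as [roll, pitch, yaw] about the fixed x, y, z axes, in that order (R = Rz(yaw) Ry(pitch) Rx(roll)).
In Python, from cell import * gives the robot as it stands.
- The arm moves only by the tool drive_tool, never from a script. Its arguments are lists of equal length, an entry for each row: "claw": the opening in per cent of the stroke, from 0 (shut) to 100 (fully open); "travel": the shift along the tool's x, y, z in cm, a list of three; "turn": the turn about the tool's y in degrees. In form: {"claw": [claw, ...], "travel": [[tx, ty, tz], ...], "turn": [turn, ...]}. A call has 1 to 12 rows; each row shifts and turns the pose as measured when the row begins, along the tool's axes as they then stand; what a row does not reach is not made up. A row lasts 1/10 s, in which the tool goes at most 50 mm and 8.59 degrees, less where a joint would pass 70% of its speed; a pose out of reach is approached as far as the arm can. A call with a gripper value outside its range is refused whole. The fingers move at their own pace and stop on an object; "force" is the grip in N (left out, the last holds). Time passes only in rows, so rows that do not move let the fingers close. It gives the time, the measured TCP pose, the force and the opening at its end, in the units of the state.
- state(): the state, without advancing time (a new reading comes with each control period).
- grab_frame(name): name is "side" or "top"; returns a dict with "image" (400x640x3 uint8, red, green, blue), "fx", "fy", "cx", "cy" (pixels), "cam_to_world" (4x4, takes a point from camera to world coordinates). Camera axes: x right, y up, looking along -z (the intrinsics and any distortion apply to the point x, -y, -z); pixel columns grow to the right and rows downward; lengths in m; the calibration is good to about 2 mm. A picture is of the moment at which its call begins. There is no depth.
- hand_in(): hands the job in, once; it reports no verdict.
The state is a dict: "t": time; "joint_positions": joint angles; "qvel": joint speeds; "joint_efforts": joint torques, N m; "tcp_pos": TCP position; "ee_rot": TCP orientation; "wrist_force": force on the tool from outside, world axes, zero at the start; "wrist_torque": the same for the moment, N m; "opening": finger opening in m.
Only numpy, scipy, OpenCV 4.12 (cv2) and the standard library are available. Lean on these libraries where they do the work, as an engineer would, in place of code of your own. Each camera call takes 0.05 s, during which the arm holds its last target. There are 200 camera calls.

## Working session

There is one attempt and no reset: what is moved stays moved. The work goes in short steps, Python scripts to look and compute and a tool call to move; the robot and the scene stay as the last step left them, time stands still between calls to the robot, and variables do not carry over. Pictures are saved under pics/ and viewed, about 8 in all and at most 12, crops included, and the job is handed in when it is done.

Besides the shell and the picture viewer there is one more tool, called as name(argument=value, ...), one argument or row to a line, values as JSON. drive_tool: Moves the arm, as the interface text tells. Its arguments: {"type":"object","properties":{"claw":{"type":"array"},"travel":{"type":"array"},"turn":{"type":"array"},"force":{"type":"number"}},"required":["claw","travel","turn"]}

```bash
ls; mkdir -p pics; cat > h.py <<'E'
from cell import *
import numpy as np, cv2
def grab(n,f):
    d=grab_frame(n); cv2.imwrite('pics/'+f,d['image'][:,:,::-1]); return d
def ray(d,u,v):
    M=np.array(d['cam_to_world']); c=np.array([(u-d['cx'])/d['fx'],-(v-d['cy'])/d['fy'],-1.])
    return M[:3,3],M[:3,:3]@c
def onz(d,u,v,z):
    o,r=ray(d,u,v); return o+r*(z-o[2])/r[2]
def proj(d,p):
    M=np.array(d['cam_to_world']); c=M[:3,:3].T@(np.array(p)-M[:3,3])
    return d['cx']+d['fx']*c[0]/-c[2], d['cy']-d['fy']*c[1]/-c[2]
E
python3 - <<'E'
from h import *
import pickle
for n in('top','side'):
    d=grab(n,n+'0.png'); pickle.dump(d,open(n+'.pkl','wb')); print({k:v for k,v in d.items() if k!='image'})
print(state())
E
```

```text
pics
{'fx': 507.7308075347485, 'fy': 507.7308075347485, 'cx': 317.79171253897954, 'cy': 205.05517126342681, 'cam_to_world': array([[ 0.01330057,  0.9947324 , -0.10163935,  0.36169398],
       [-0.99989228,  0.01260054, -0.00752632, -0.02582915],
       [-0.00620596,  0.1017285 ,  0.99479284,  1.48384639],
       [ 0.        ,  0.        ,  0.        ,  1.        ]])}
{'fx': 422.8155356887075, 'fy': 422.8155356887075, 'cx': 322.30069937174767, 'cy': 202.82268375734137, 'cam_to_world': array([[-0.78061938,  0.33308616, -0.52885441, -0.07440743],
       [-0.6249812 , -0.4083565 ,  0.66531456,  0.7193843 ],
       [ 0.00564594,  0.84988151,  0.52694359,  0.64347911],
       [ 0.        ,  0.        ,  0.        ,  1.        ]])}
{'t': 0.1, 'joint_positions': array([-8.00246674e+01,  5.26005469e+00,  7.05758723e+01,  3.47250852e-04,
        1.04266660e+02, -3.25001992e+00]), 'qvel': array([-0.05363407, -0.19286671, -0.16183928,  0.00553101, -0.01545872,
        0.01411701]), 'joint_efforts': array([ 3.43226602e-03, -4.47858453e+01, -4.07568455e+01,  7.01586180e-02,
        2.84566137e-02, -1.12793302e-04]), 'tcp_pos': array([ 0.13720869, -0.58382367,  0.22159799]), 'ee_rot': array([-89.99384789,   0.10240238, -76.77455673]), 'wrist_force': array([ 0.55708042, -0.29499793,  0.15626651]), 'wrist_torque': array([-0.03776552,  0.00545023,  0.0268684 ]), 'opening': 0.08738363529814219}
```

View pics/top0.png

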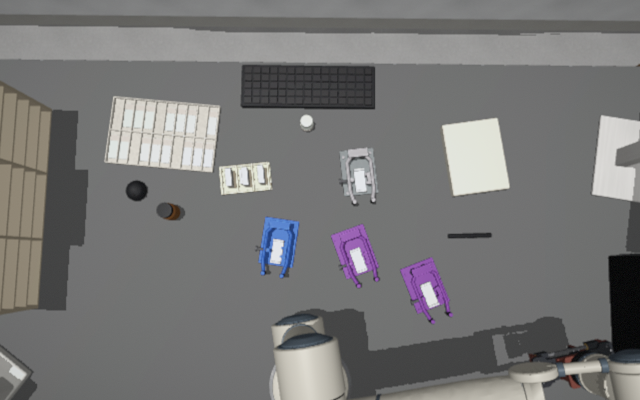

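View pics/side0.png

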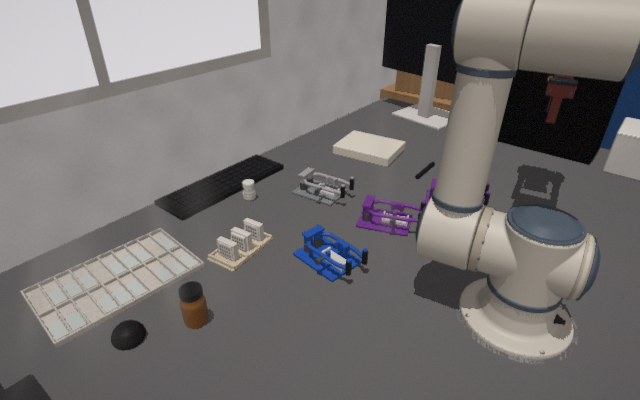

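Pliers candidates in the top view: grey (360,178), blue (277,247), purple (355,257) and (427,290). The description rules out blue and purple, so it is the grey one. The cassettes are in the rack at (228,178), (244,177) and (261,175); the large tray at (163,134) is a look-alike. I'll check them in a close crop.

```bash
python3 - <<'E'
import cv2,numpy as np
t=cv2.imread('pics/top0.png');s=cv2.imread('pics/side0.png')
f=lambda i,x,y,w,h:cv2.resize(i[y:y+h,x:x+w],(400,300),interpolation=cv2.INTER_CUBIC)
a=np.vstack([np.hstack([f(t,212,155,68,51),f(t,325,142,72,54)]),np.hstack([f(s,202,212,76,57),f(s,287,158,76,57)])])
cv2.imwrite('pics/crop0.png',a)
E
```

```text
(no output)
```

View pics/crop0.png

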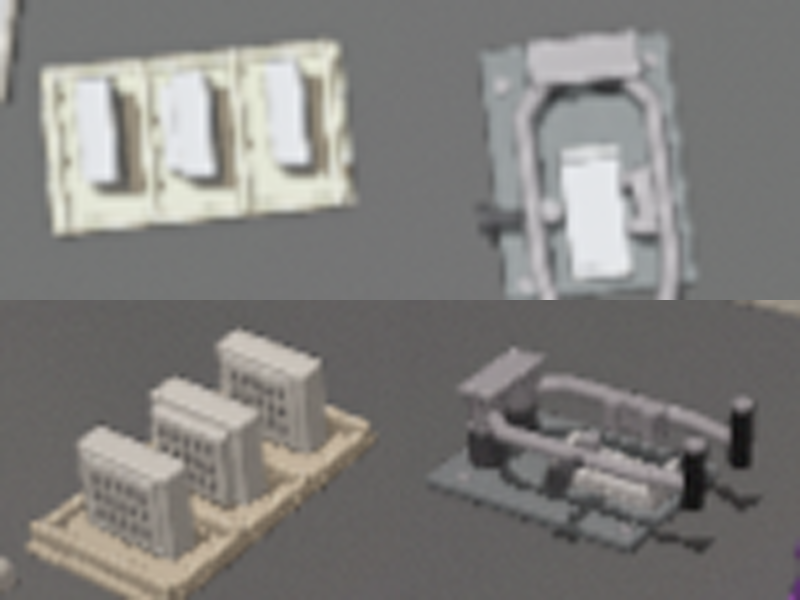

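The left cassettes' lids face image left (+y). The middle one, top view (244,177), has the deeper step, so it is the open one. The grey pliers have a white seat at about (360,180), with their nose jaw on the left. Next I measure positions.

```bash
cat >> h.py <<'E'
def corners(d,box,z,sat=None,thr=225,name=''):
    x,y,w,h=box; im=d['image'][y:y+h,x:x+w].astype(int)
    k=6; im=cv2.resize(im.astype(np.uint8),None,fx=k,fy=k,interpolation=cv2.INTER_CUBIC).astype(int)
    m=(im.min(2)>thr).astype(np.uint8)
    out=[]
    for c in cv2.findContours(m,cv2.RETR_EXTERNAL,cv2.CHAIN_APPROX_NONE)[0]:
        if cv2.contourArea(c)<60*k*k*.5: continue
        px=(c[:,0,:]+.5)/k-.5+[x,y]
        P=np.array([onz(d,u,v,z)[:2] for u,v in px]).astype(np.float32)
        r=cv2.minAreaRect(P*1000)
        out.append((r,px.mean(0)))
    return out
E
python3 - <<'E'
from h import *
import pickle
d=pickle.load(open('top.pkl','rb'))
for thr in (200,215,230):
  print(thr)
  for r,p in corners(d,(215,160,62,36),.051,thr=thr):print('cas',np.round(r[0],1),np.round(r[1],1),round(r[2],1),p.round(1))
  for r,p in corners(d,(335,145,50,65),.020,thr=thr):print('seat',np.round(r[0],1),np.round(r[1],1),round(r[2],1),p.round(1))
im=d['image'];
print(im[176,222:270].tolist())
print('posts');
m=(im.max(2)<45).astype(np.uint8)[190:212,340:385]
n,l,s,c=cv2.connectedComponentsWithStats(m)
for i in range(1,n):print(s[i],c[i]+[340,190], onz(d,*(c[i]+[340,190]),.067).round(4))
E
```

```text
200
cas [580.  221.5] [78.1 88.3] 6.5 [232.2 180.7]
cas [586.4 154.1] [78.5 50.5] 13.5 [258.1 178.1]
seat [ 587.3 -135.6] [68.3 30.2] 6.6 [359.5 178.5]
215
cas [578.7 244.4] [61.8 17.7] 2.5 [226.9 179.1]
cas [589.9 200.5] [49.2 22.2] 6.5 [243.  175.6]
cas [596.  152.8] [48.2 17.9] 6.9 [259.9 173.6]
seat [ 584.5 -135.7] [60.7 28.4] 6.5 [359.7 180.9]
230
[[176, 173, 155], [210, 212, 194], [210, 212, 196], [219, 221, 219], [227, 229, 232], [228, 230, 233], [228, 230, 233], [228, 231, 234], [219, 219, 220], [160, 161, 159], [93, 91, 88], [128, 121, 108], [149, 140, 123], [158, 151, 134], [211, 211, 195], [184, 182, 165], [188, 187, 170], [215, 216, 207], [225, 227, 227], [213, 215, 218], [221, 223, 226], [227, 230, 233], [228, 230, 234], [229, 231, 235], [228, 231, 234], [173, 176, 179], [96, 95, 93], [126, 119, 106], [150, 141, 124], [167, 160, 142], [211, 211, 192], [180, 178, 161], [211, 213, 195], [228, 230, 213], [228, 230, 214], [225, 227, 219], [226, 229, 230], [227, 229, 233], [228, 230, 234], [229, 231, 235], [229, 231, 235], [180, 182, 184], [110, 108, 104], [136, 129, 113], [161, 154, 137], [213, 213, 199], [228, 228, 216], [203, 202, 187]]
posts
[31 12  1  1  1] [371. 202.] [ 0.517  -0.1642  0.067 ]
```

```bash
python3 - <<'E'
from h import *
import pickle
d=pickle.load(open('top.pkl','rb'))
im=d['image']; k=8
x,y,w,h=233,160,20,36
b=cv2.resize(im[y:y+h,x:x+w,2],None,fx=k,fy=k,interpolation=cv2.INTER_CUBIC)
for t in (219,224):
  m=(b>t).astype(np.uint8)
  for c in cv2.findContours(m,0,1)[0]:
    if cv2.contourArea(c)<40*k*k:continue
    px=(c[:,0,:]+.5)/k-.5+[x,y]
    P=np.array([onz(d,u,v,.051)[:2] for u,v in px]).astype(np.float32)
    r=cv2.minAreaRect(P*1000);print(t,np.round(r[0],1),np.round(r[1],1),r[2],px.mean(0))
print(b[::k,::k][8:28].tolist())
# rack outline: cream or white
hs=im.astype(int); m=((hs.min(2)>140)).astype(np.uint8)
m[:, :212]=0;m[:,280:]=0;m[:155]=0;m[205:]=0
m=cv2.morphologyEx(m,3,np.ones((7,7)))
c=max(cv2.findContours(m,0,1)[0],key=cv2.contourArea)
P=np.array([onz(d,u,v,.012)[:2] for u,v in c[:,0,:]]).astype(np.float32)*1000
print('rack',cv2.minAreaRect(P))
E
```

```text
219 [589.8 200.2] [49.3 21.7] 6.712778568267822 [243.06285613 175.66542023]
224 [589.8 200.1] [48.5 20.8] 6.714234352111816 [243.11773256 175.65225291]
[[209, 205, 210, 206, 182, 182, 196, 197, 207, 220, 225, 228, 234, 212, 174, 186, 214, 209, 206, 183], [214, 215, 215, 215, 186, 184, 210, 211, 217, 232, 236, 236, 239, 218, 161, 154, 191, 201, 207, 191], [200, 202, 207, 217, 186, 178, 214, 227, 227, 231, 233, 234, 236, 227, 175, 128, 135, 154, 189, 198], [150, 152, 182, 215, 185, 177, 217, 235, 233, 231, 232, 233, 235, 235, 197, 120, 98, 120, 175, 206], [115, 119, 161, 208, 182, 176, 216, 234, 231, 229, 232, 233, 234, 239, 208, 125, 97, 120, 170, 209], [114, 119, 142, 189, 178, 176, 216, 233, 227, 225, 231, 233, 234, 240, 210, 123, 96, 121, 161, 202], [115, 120, 124, 171, 174, 167, 208, 233, 222, 219, 231, 233, 234, 240, 209, 120, 95, 120, 150, 192], [112, 119, 122, 168, 175, 141, 184, 230, 221, 218, 230, 233, 234, 240, 210, 120, 94, 119, 144, 186], [109, 117, 124, 172, 179, 146, 180, 225, 222, 220, 230, 234, 235, 240, 211, 122, 92, 117, 136, 177], [104, 114, 125, 174, 188, 178, 198,
[... 477 characters left out ...]
 124, 174, 221, 189, 175, 214, 236, 233, 230, 233, 234, 236, 231, 184, 112, 100, 123, 178], [87, 104, 124, 165, 212, 186, 179, 213, 224, 221, 227, 236, 237, 238, 242, 205, 123, 99, 122, 177], [81, 101, 122, 148, 194, 181, 180, 206, 191, 171, 194, 222, 227, 229, 234, 201, 123, 100, 122, 170], [85, 103, 123, 134, 180, 178, 171, 200, 193, 169, 171, 170, 158, 153, 153, 136, 102, 103, 120, 156], [91, 105, 121, 121, 169, 176, 143, 178, 212, 208, 193, 166, 131, 107, 98, 97, 98, 110, 120, 151], [99, 108, 118, 125, 174, 178, 146, 178, 214, 218, 215, 204, 180, 157, 149, 150, 152, 155, 157, 172]]
rack ((601.106689453125, 210.56765747070312), (116.67848205566406, 173.12271118164062), 1.9779995679855347)
```

drive_tool(
  claw=[100,100,100,100,100,100,100,100,100,100],
  travel=[
    [0,0,0],
    [0,0,0],
    [0,0,0],
    [0,0,0],
    [0,0,0],
    [0,0,0],
    [0,0,0],
    [0,0,0],
    [0,0,0],
    [0,0,0],
  ],
  turn=[-8.4,-8.4,-8.4,-8.4,-8.4,-8.4,-8.4,-8.4,-8.4,-8.4],
  force=20,
)

```text
t: 1.1
tcp_pos: [0.1369, -0.5819, 0.2147]
ee_rot: [-89.2, 0.0, 9.2]
wrist_force: [-0.3, 0.3, -0.3]
opening: 0.0878
```

drive_tool(
  claw=[100,100,100,100,100,100,100,100,100,100,100,100],
  travel=[
    [2.7,0,3.6],
    [2.7,0,3.6],
    [2.7,0,3.6],
    [2.7,0,3.6],
    [2.7,0,3.6],
    [2.7,0,3.6],
    [2.7,0,3.6],
    [2.7,0,3.6],
    [2.7,0,3.6],
    [2.7,0,3.6],
    [2.7,0,3.6],
    [2.7,0,3.6],
  ],
  turn=[0,0,0,0,0,0,0,0,0,0,0,0],
)

```text
t: 2.3
tcp_pos: [0.3897, -0.0872, 0.214]
ee_rot: [-88.5, 0.1, 8.9]
wrist_force: [-0.1, -0.7, 0.2]
opening: 0.088
```

```bash
cat > go.py <<'E'
import sys; from h import *; from scipy.spatial.transform import Rotation as R
def need(p,yaw):
    s=state(); M=R.from_euler('xyz',s['ee_rot'],degrees=True).as_matrix()
    d=M.T@(np.array(p)-s['tcp_pos'])*100
    dy=(yaw-s['ee_rot'][2]+180)%360-180
    print('t',s['t'],'tcp',s['tcp_pos'].round(4),'rot',s['ee_rot'].round(2),'shift cm',d.round(2),'turn',round(-dy,2),'wf',s['wrist_force'].round(2),'op',round(s['opening'],4))
if __name__=='__main__': a=[float(x) for x in sys.argv[1:]]; need(a[:3],a[3])
E
python3 go.py .590 .197 .12 6.7
```

```text
t 2.3 tcp [ 0.3897 -0.0872  0.214 ] rot [-88.48   0.11   8.91] shift cm [24.21 10.02 24.72] turn 2.21 wf [-0.1  -0.7   0.16] op 0.088
```

drive_tool(
  claw=[100,100,100,100,100,100,100,100,100,100],
  travel=[
    [0,0,0],
    [3,0.8,3.1],
    [3,0.8,3.1],
    [3,0.8,3.1],
    [3,0.8,3.1],
    [3,0.8,3.1],
    [3,0.8,3.1],
    [3,0.8,3.1],
    [2,0.8,2.1],
    [0.5,0,0.5],
  ],
  turn=[2.2,0,0,0,0,0,0,0,0,0],
)

```text
t: 3.3
tcp_pos: [0.5993, 0.2016, 0.1485]
ee_rot: [-88.6, 0.4, 7.1]
wrist_force: [-0.5, -0.2, -1.2]
opening: 0.0877
```

```bash
python3 go.py .590 .197 .025 6.7
```

```text
t 3.3 tcp [0.5993 0.2016 0.1485] rot [-88.6    0.41   7.08] shift cm [-0.89 12.35 -0.65] turn 0.38 wf [-0.53 -0.16 -1.2 ] op 0.0877
```

drive_tool(
  claw=[100,100,100,100,100],
  travel=[
    [-0.9,2,-0.6],
    [0,2.5,0],
    [0,2.5,0],
    [0,0.5,0],
    [0,0,0],
  ],
  turn=[0.4,0,0,0,0],
)

```text
t: 3.8
tcp_pos: [0.5893, 0.1943, 0.0721]
ee_rot: [-88.7, 0.5, 6.7]
wrist_force: [0.7, 0.2, 0.5]
opening: 0.0877
```

```bash
python3 go.py .590 .197 .025 6.7; python3 - <<'E'
from h import *
a=grab('side','s1.png')['image'];b=grab('top','t1.png')['image']
f=lambda i,x,y,w,h:cv2.resize(i[y:y+h,x:x+w,::-1],(400,300),interpolation=cv2.INTER_CUBIC)
cv2.imwrite('pics/c1.png',np.hstack([f(a,180,190,120,90),f(b,205,145,76,57)]))
E
```

```text
t 3.8 tcp [0.5893 0.1943 0.0721] rot [-88.7   0.5   6.7] shift cm [0.15 4.72 0.16] turn 0.0 wf [0.73 0.16 0.5 ] op 0.0877
```

View pics/c1.png

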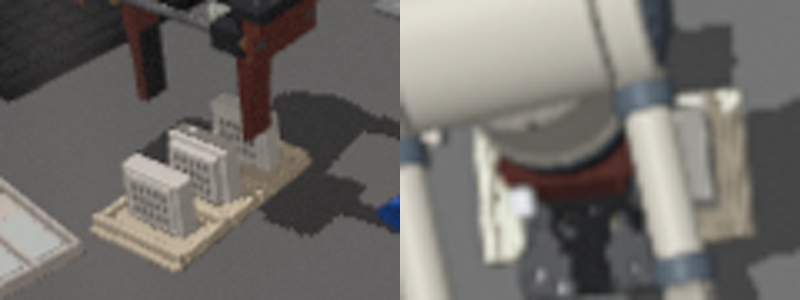

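The side view shows the fingers (tips at crop (150,95) and (255,138)) straddling the middle cassette lengthwise, so I descend and grip.

drive_tool(
  claw=[100,100,100,100,60,50,50,50,50],
  travel=[
    [0.15,2,0.15],
    [0,1.5,0],
    [0,0.9,0],
    [0,0,0],
    [0,0,0],
    [0,0,0],
    [0,0,0],
    [0,0,0],
    [0,0,0],
  ],
  turn=[0,0,0,0,0,0,0,0,0],
  force=15,
)

```text
t: 4.8
tcp_pos: [0.5953, 0.1975, 0.0375]
ee_rot: [-88.6, -0.4, 6.7]
wrist_force: [0.5, 0.4, -1.1]
opening: 0.0519
```

```bash
python3 go.py .590 .197 .025 6.7
```

```text
t 4.8 tcp [0.5953 0.1975 0.0375] rot [-88.59  -0.36   6.66] shift cm [-0.54  1.25 -0.02] turn -0.04 wf [ 0.55  0.37 -1.14] op 0.0519
```

drive_tool(
  claw=[75,75,75,75,75,55,52,52,52,52],
  travel=[
    [0,0,0],
    [0,0,0],
    [0,1.0,0],
    [0,0.5,0],
    [0,0,0],
    [0,0,0],
    [0,0,0],
    [0,0,0],
    [0,0,0],
    [0,0,0],
  ],
  turn=[0,0,0,0,0,0,0,0,0,0],
  force=15,
)

```text
t: 5.8
tcp_pos: [0.5951, 0.1979, 0.0206]
ee_rot: [-88.6, -0.3, 6.7]
wrist_force: [-0.2, -0.2, -0.5]
opening: 0.0524
```

```bash
python3 go.py .590 .197 .025 6.7
```

```text
t 5.8 tcp [0.5951 0.1979 0.0206] rot [-88.59  -0.32   6.66] shift cm [-0.52 -0.44 -0.02] turn -0.04 wf [-0.21 -0.21 -0.53] op 0.0524
```

drive_tool(
  claw=[50,50,50,50,50],
  travel=[
    [0,-1.5,0],
    [0,-3,0],
    [0,-4,0],
    [0,-3.5,0],
    [0,0,0],
  ],
  turn=[0,0,0,0,0],
  force=20,
)

```text
t: 6.3
tcp_pos: [0.5939, 0.1945, 0.1477]
ee_rot: [-88.6, -0.2, 6.7]
wrist_force: [1.1, 0.6, 0.7]
opening: 0.0518
```

```bash
python3 go.py .5875 -.1355 .15 6.6; python3 - <<'E'
from h import *
import pickle
a=grab('side','s2.png');b=grab('top','t2.png')
# posts / jaws from initial top image for later
E
```

```text
t 6.3 tcp [0.5939 0.1945 0.1477] rot [-88.61  -0.25   6.66] shift cm [ -4.47  -1.04 -32.68] turn 0.06 wf [1.1  0.63 0.75] op 0.0518
```

```bash
python3 - <<'E'
from h import *
import pickle
d=pickle.load(open('top.pkl','rb')); im=d['image']
g=cv2.resize(im[140:210,333:388,::-1],None,fx=8,fy=8,interpolation=cv2.INTER_CUBIC)
s=cv2.imread('pics/s2.png')
s=cv2.resize(s[150:270,180:300],(560,560),interpolation=cv2.INTER_CUBIC)
g=g[:560,:]
o=np.zeros((560,800,3),np.uint8); o[:,:440]=g; o[:360,440:]=cv2.resize(s,(360,360)); cv2.imwrite('pics/c2.png',o)
E
```

```text
(no output)
```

View pics/c2.png

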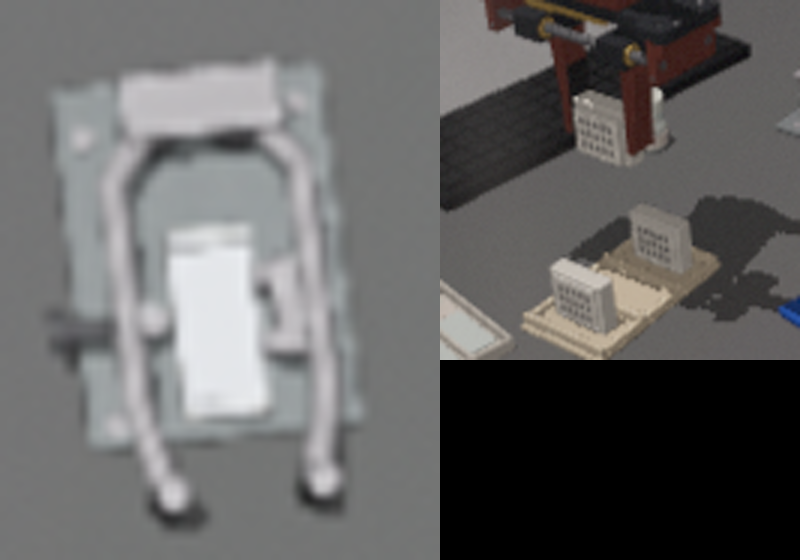

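```bash
python3 - <<'E'
from h import *
import pickle
d=pickle.load(open('top.pkl','rb'))
P=lambda a,b,z: onz(d,333+a/8-.5+.06,140+b/8-.5+.06,z)[:2]*1000
l=P(172,493,.067);r=P(325,482,.067);s=np.array([587.3,-135.6])
print(l,r,np.linalg.norm(l-r))
c=[P(168,228,.026),P(252,228,.026),P(268,412,.026),P(186,418,.026)];print(np.array(c).round(1),np.mean(c,0))
for yaw in(6.6,5.5):
  y=np.radians(yaw);R=np.array([[np.cos(y),np.sin(y)],[-np.sin(y),np.cos(y)]])
  print(yaw,'posts',R@(l-s),R@(r-s),'nose',R@(P(168,322,.05)-s),'ribs',R@(P(262,280,.05)-s),R@(P(272,345,.05)-s))
  print('bracket',R@(P(120,75,.06)-s),R@(P(277,66,.06)-s))
# cassette in s2 : TCP check by projecting
E
```

```text
[ 518.65992731 -116.73039834] [ 523.2185495 -170.3485382] 53.81157829480436
[[ 620.  -117.3]
 [ 620.4 -147.8]
 [ 553.1 -153.9]
 [ 550.5 -124.3]] [ 586.02950342 -135.8206227 ]
6.6 posts [-66.01636059  26.63384275] [-67.65066567 -27.15291217] nose [-3.16009085 20.07074019] ribs [  8.45051981 -14.92851237] [-15.19125403 -15.86621881]
bracket [85.52571963 28.19866917] [ 83.00519333 -27.76912453]
5.5 posts [-66.51549624  25.36158918] [-67.116932   -28.44662798] nose [-3.54481536 20.00637574] ribs [  8.73555173 -14.76353286] [-14.88386365 -16.15492809]
bracket [84.96861595 29.83534758] [ 83.52299265 -26.1705196 ]
```

drive_tool(
  claw=[50,50,50,50,50,50,50,50,50,50],
  travel=[
    [-0.5,0,-4],
    [-0.5,0,-4],
    [-0.5,0,-4],
    [-0.5,0,-4],
    [-0.5,0,-4],
    [-0.5,0,-4],
    [-0.5,0,-4],
    [-0.5,0,-3],
    [-0.4,0,-1.7],
    [0,0,0],
  ],
  turn=[0,0,0,0,0,0,0,0,0,0],
)

```text
t: 7.4
tcp_pos: [0.5762, -0.1455, 0.1094]
ee_rot: [-88.2, 2.1, 6.9]
wrist_force: [-0.8, 0.0, -0.6]
opening: 0.0519
```

```bash
python3 go.py .5875 -.1355 .15 6.6
```

```text
t 7.4 tcp [ 0.5762 -0.1455  0.1094] rot [-88.15   2.13   6.91] shift cm [ 1.09 -4.07  0.99] turn 0.31 wf [-0.77  0.02 -0.61] op 0.0519
```

drive_tool(
  claw=[50,50,50,50],
  travel=[
    [0.9,0,1.0],
    [0,0,0],
    [0,0,0],
    [0,0,0],
  ],
  turn=[0.4,0,0,0],
)

```text
t: 7.8
tcp_pos: [0.5837, -0.1291, 0.1057]
ee_rot: [-87.9, 2.4, 6.7]
wrist_force: [-0.1, -0.0, -1.2]
opening: 0.052
```

```bash
python3 go.py .5865 -.1355 .033 6.4;  python3 - <<'E'
from h import *
a=grab('side','s3.png');b=grab('top','t3.png')
a=a['image'];b=b['image']
f=lambda i,x,y,w,h:cv2.resize(i[y:y+h,x:x+w,::-1],(400,400),interpolation=cv2.INTER_CUBIC)
cv2.imwrite('pics/c3.png',np.hstack([f(a,275,110,100,100),f(b,320,140,80,80)]))
E
```

```text
t 7.8 tcp [ 0.5837 -0.1291  0.1057] rot [-87.94   2.42   6.67] shift cm [ 0.51  7.23 -0.93] turn 0.27 wf [-0.07 -0.03 -1.18] op 0.052
```

View pics/c3.png

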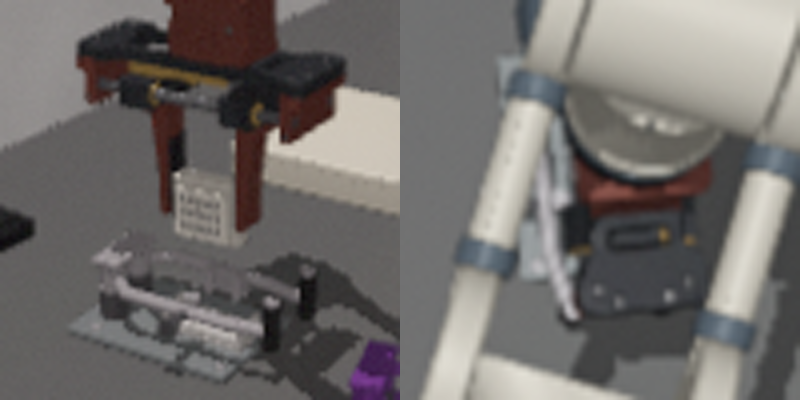

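```bash
cat > ov.py <<'E'
from h import *
from scipy.spatial.transform import Rotation as R
def overlay(seat,yaw,out,box,n=8,off=0.0156,cas=True):
    d=grab_frame('side'); s=state(); M=R.from_euler('xyz',s['ee_rot'],degrees=True).as_matrix()
    x,y,w,h=box; I=cv2.resize(d['image'][y:y+h,x:x+w,::-1],None,fx=n,fy=n,interpolation=cv2.INTER_CUBIC)
    def dot(p,c):
        u,v=proj(d,p); cv2.circle(I,(int((u-x+.5)*n),int((v-y+.5)*n)),2,c,-1)
    if cas:
      for a in(-26,26):
        for b in(-8,8):
          for k in(0,46): dot(s['tcp_pos']+M@(np.array([a,0,b])/1000+[0,off-k/1000,0]),(0,0,255))
      for a in(-21,21):
        for k in(4,42): dot(s['tcp_pos']+M@(np.array([a,0,15])/1000+[0,off-k/1000,0]),(0,255,0))
    Y=R.from_euler('z',yaw,degrees=True).as_matrix(); S=np.array([*seat,0])
    for a in(-34,34):
      for b in(-15,15): dot(S+Y@np.array([a,b,26])/1000,(255,0,0)); dot(S+Y@np.array([a,b,0])/1000,(255,0,0))
    for b in(-26.5,26.5): dot(S+Y@np.array([-65,b,67])/1000,(0,255,255))
    cv2.imwrite('pics/'+out,I)
E
python3 -c "
from ov import *
overlay((.5865,-.1355),6.4,'c4.png',(290,145,75,65),10)"
```

```text
(no output)
```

View pics/c4.png

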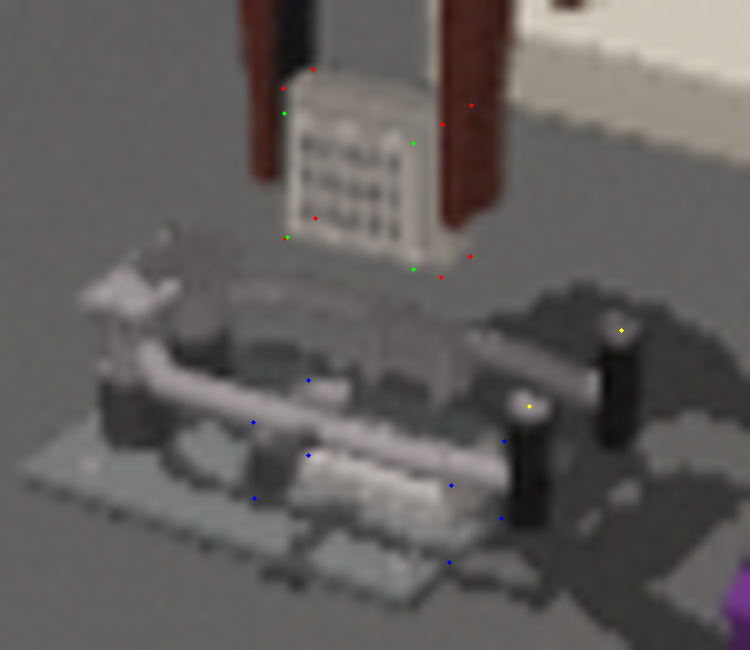

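drive_tool(
  claw=[50,50,50,50,50],
  travel=[
    [0.3,0.7,-0.5],
    [0.2,0.8,-0.4],
    [0,0.8,0],
    [0,0.5,0],
    [0,0,0],
  ],
  turn=[0.2,0,0,0,0],
)

```text
t: 8.45
tcp_pos: [0.5886, -0.1383, 0.0747]
ee_rot: [-88.0, 2.4, 6.4]
wrist_force: [-0.2, -0.1, -0.9]
opening: 0.0517
```

```bash
python3 go.py .587 -.136 .034 6.4
```

```text
t 8.45 tcp [ 0.5886 -0.1383  0.0747] rot [-87.98   2.42   6.37] shift cm [0.04 4.08 0.11] turn -0.03 wf [-0.18 -0.06 -0.9 ] op 0.0517
```

drive_tool(
  claw=[50,50,50,50,50,50],
  travel=[
    [0,0.8,0.1],
    [0,0.8,0.1],
    [0,0.8,0],
    [0,0.5,0],
    [0,0,0],
    [0,0,0],
  ],
  turn=[0,0,0,0,0,0],
)

```text
t: 9.05
tcp_pos: [0.5864, -0.1349, 0.0426]
ee_rot: [-88.0, 2.5, 6.4]
wrist_force: [0.4, -0.6, -1.5]
opening: 0.0521
```

```bash
python3 go.py .587 -.136 .034 6.4
```

```text
t 9.05 tcp [ 0.5864 -0.1349  0.0426] rot [-87.95   2.47   6.38] shift cm [ 0.08  0.86 -0.14] turn -0.02 wf [ 0.38 -0.62 -1.48] op 0.0521
```

```bash
python3 -c "
from ov import *
overlay((.5865,-.1355),6.4,'c5.png',(290,145,75,65),10)"
```

```text
(no output)
```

View pics/c5.png

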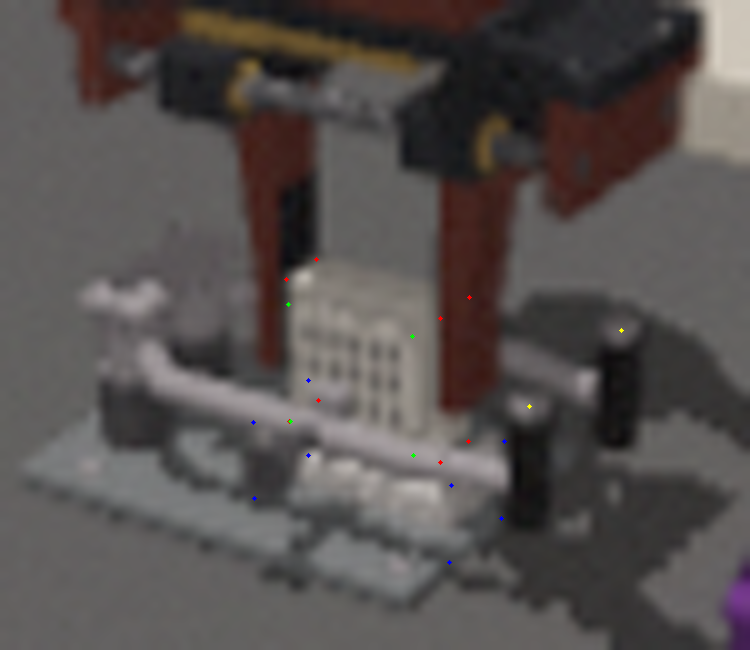

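The cassette sits above the seat between the jaws, and the markers agree to about 1 px, so I lower it gently.

drive_tool(
  claw=[50,50,50,50,50],
  travel=[
    [0.05,0.3,-0.1],
    [0,0.3,0],
    [0,0.2,0],
    [0,0.1,0],
    [0,0,0],
  ],
  turn=[0,0,0,0,0],
)

```text
t: 9.6
tcp_pos: [0.5875, -0.136, 0.0347]
ee_rot: [-88.0, 2.3, 6.4]
wrist_force: [0.2, -0.5, 0.3]
opening: 0.0518
```

```bash
python3 go.py .587 -.136 .034 6.4
```

```text
t 9.6 tcp [ 0.5875 -0.136   0.0347] rot [-88.01   2.33   6.37] shift cm [-0.05  0.07  0.01] turn -0.03 wf [ 0.23 -0.5   0.32] op 0.0518
```

drive_tool(
  claw=[50,50,50],
  travel=[
    [0,0.15,0],
    [0,0.1,0],
    [0,0,0],
  ],
  turn=[0,0,0],
)

```text
t: 9.9
tcp_pos: [0.5877, -0.1361, 0.0347]
ee_rot: [-88.1, 2.3, 6.4]
wrist_force: [-0.6, 0.9, -0.4]
opening: 0.0518
```

drive_tool(
  claw=[63,63,70,75,75,75],
  travel=[
    [0,0,0],
    [0,0,0],
    [0,0,0],
    [0,0,0],
    [0,0,0],
    [0,0,0],
  ],
  turn=[0,0,0,0,0,0],
)

```text
t: 10.5
tcp_pos: [0.5878, -0.1361, 0.0338]
ee_rot: [-88.1, 2.2, 6.4]
wrist_force: [0.1, -0.7, 0.0]
opening: 0.0658
```

drive_tool(
  claw=[75,75,75,75,80,80,80,80],
  travel=[
    [0,-0.5,0],
    [0,-1.0,0],
    [0,-2,0],
    [0,-3,0],
    [0,-3,0],
    [0,-1,0],
    [0,0,0],
    [0,0,0],
  ],
  turn=[0,0,0,0,0,0,0,0],
)

```text
t: 11.3
tcp_pos: [0.5924, -0.1393, 0.1449]
ee_rot: [-88.1, 2.2, 6.4]
wrist_force: [0.1, 0.4, -0.1]
opening: 0.0702
```

```bash
python3 go.py .5865 -.1355 .12 6.4; python3 -c "
from ov import *
overlay((.5865,-.1355),6.4,'c6.png',(290,145,75,65),10,cas=False)"
```

```text
t 11.3 tcp [ 0.5924 -0.1393  0.1449] rot [-88.07   2.21   6.37] shift cm [-0.45  2.53  0.36] turn -0.03 wf [ 0.15  0.45 -0.13] op 0.0702
```

View pics/c6.png

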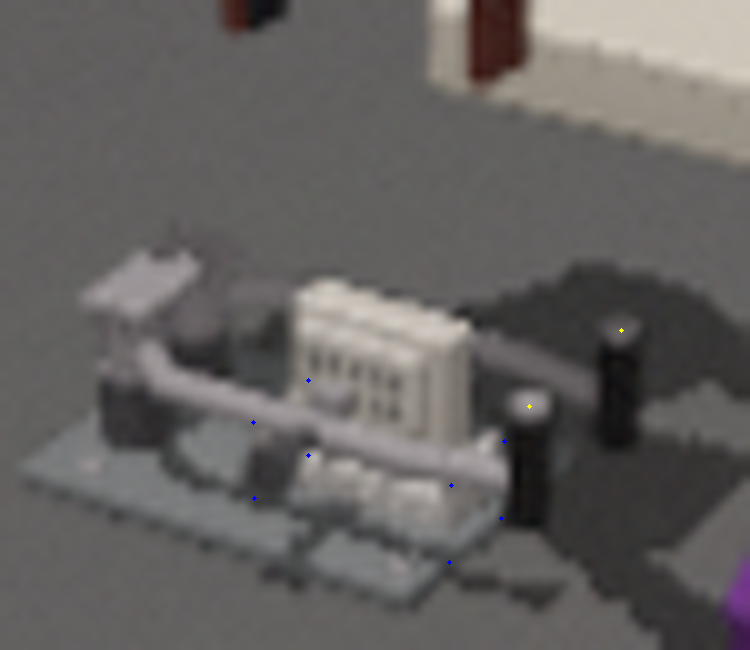

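drive_tool(
  claw=[100,100,100,100,100,100,100,100,100,100,100,100],
  travel=[
    [0,0,0],
    [0,0,0],
    [0,0,0],
    [0,0,0],
    [0,0,0],
    [0,0,0],
    [0,0,0],
    [0,0,0],
    [0,0,0],
    [0,0,0],
    [0,0,0],
    [0,0,0],
  ],
  turn=[8,8,8,8,8,8,8,8,8,8,6,0],
)

```text
t: 12.55
tcp_pos: [0.5828, -0.1361, 0.1189]
ee_rot: [-94.2, 2.8, -83.3]
wrist_force: [0.5, -0.6, -0.1]
opening: 0.0879
```

```bash
python3 go.py .5217 -.143 .028 -83.6
```

```text
t 12.55 tcp [ 0.5828 -0.1361  0.1189] rot [-94.22   2.83 -83.32] shift cm [ 0.42  9.51 -5.46] turn 0.28 wf [ 0.48 -0.57 -0.12] op 0.0879
```

drive_tool(
  claw=[100,100,100,100,100,100],
  travel=[
    [0.1,0,-1.5],
    [0.1,0,-2],
    [0.1,0,-1.5],
    [0.1,0,-0.4],
    [0,0,0],
    [0,0,0],
  ],
  turn=[0.2,0,0,0,0,0],
)

```text
t: 13.15
tcp_pos: [0.5259, -0.1455, 0.1153]
ee_rot: [-94.7, 3.2, -82.6]
wrist_force: [-1.0, -0.2, -0.7]
opening: 0.0877
```

```bash
python3 go.py .5217 -.143 .028 -83.6
```

```text
t 13.15 tcp [ 0.5259 -0.1455  0.1153] rot [-94.74   3.17 -82.65] shift cm [0.18 8.74 0.34] turn 0.95 wf [-0.98 -0.21 -0.72] op 0.0877
```

drive_tool(
  claw=[100,100,100,100,100,100],
  travel=[
    [0.1,1.3,0.2],
    [0.1,1.3,0.1],
    [0,1.0,0],
    [0,0.4,0],
    [0,0,0],
    [0,0,0],
  ],
  turn=[0.9,0,0,0,0,0],
)

```text
t: 13.75
tcp_pos: [0.5258, -0.1444, 0.0687]
ee_rot: [-95.0, 3.2, -83.5]
wrist_force: [0.6, -0.5, 0.6]
opening: 0.0877
```

```bash
python3 go.py .5217 -.143 .028 -83.6;python3 -c "
from ov import *
overlay((.5865,-.1355),6.4,'c7.png',(290,130,75,75),8,cas=False)"
```

```text
t 13.75 tcp [ 0.5258 -0.1444  0.0687] rot [-94.99   3.21 -83.49] shift cm [ 0.04  4.09 -0.04] turn 0.11 wf [ 0.61 -0.53  0.55] op 0.0877
```

View pics/c7.png

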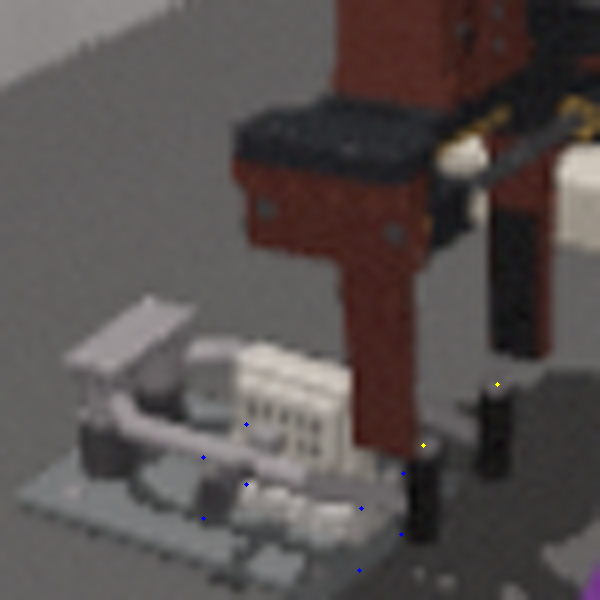

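The fingers straddle the posts: left tip at about (385,450), right tip at about (525,357), outside both post tops. I go down in stages and watch the wrist force.

drive_tool(
  claw=[100,100,100],
  travel=[
    [0,0.5,0],
    [0,0.4,0],
    [0,0,0],
  ],
  turn=[0,0,0],
)

```text
t: 14.1
tcp_pos: [0.5257, -0.1443, 0.0604]
ee_rot: [-94.9, 3.1, -83.5]
wrist_force: [0.0, 0.1, 0.2]
opening: 0.0875
```

drive_tool(
  claw=[100,100,100,100,100],
  travel=[
    [0,0.8,0],
    [0,0.9,0],
    [0,0.6,0],
    [0,0.2,0],
    [0,0,0],
  ],
  turn=[0,0,0,0,0],
)

```text
t: 14.6
tcp_pos: [0.5229, -0.143, 0.033]
ee_rot: [-94.9, 3.2, -83.5]
wrist_force: [0.5, -0.2, -0.4]
opening: 0.0879
```

```bash
python3 go.py .5217 -.143 .028 -83.6
```

```text
t 14.6 tcp [ 0.5229 -0.143   0.033 ] rot [-94.88   3.16 -83.49] shift cm [ 0.02  0.51 -0.08] turn 0.11 wf [ 0.53 -0.2  -0.37] op 0.0879
```

drive_tool(
  claw=[90,80,75,73,71,69,67,65,64,63,62,61],
  travel=[
    [0,0,0],
    [0,0,0],
    [0,0,0],
    [0,0,0],
    [0,0,0],
    [0,0,0],
    [0,0,0],
    [0,0,0],
    [0,0,0],
    [0,0,0],
    [0,0,0],
    [0,0,0],
  ],
  turn=[0,0,0,0,0,0,0,0,0,0,0,0],
  force=5,
)

```text
t: 15.8
tcp_pos: [0.5226, -0.1435, 0.0334]
ee_rot: [-94.9, 3.1, -83.5]
wrist_force: [-0.9, -0.9, 0.0]
opening: 0.0539
```

```bash
python3 go.py .5217 -.143 .033 -83.6
```

```text
t 15.8 tcp [ 0.5226 -0.1435  0.0334] rot [-94.94   3.13 -83.53] shift cm [-0.05  0.05 -0.08] turn 0.07 wf [-0.95 -0.92  0.04] op 0.0539
```

Tracking freely (0.0539 against a commanded 0.0537). I go on at 5 N in 1 % steps until it stalls.

drive_tool(
  claw=[60,59,58,57,56,55,54,53],
  travel=[
    [0,0,0],
    [0,0,0],
    [0,0,0],
    [0,0,0],
    [0,0,0],
    [0,0,0],
    [0,0,0],
    [0,0,0],
  ],
  turn=[0,0,0,0,0,0,0,0],
  force=5,
)

```text
t: 16.6
tcp_pos: [0.5224, -0.1435, 0.0333]
ee_rot: [-94.9, 3.1, -83.5]
wrist_force: [-1.2, -0.5, -0.4]
opening: 0.0507
```

drive_tool(
  claw=[52,51,50,50],
  travel=[
    [0,0,0],
    [0,0,0],
    [0,0,0],
    [0,0,0],
  ],
  turn=[0,0,0,0],
  force=5,
)

```text
t: 17.0
tcp_pos: [0.5225, -0.1435, 0.0334]
ee_rot: [-94.9, 3.1, -83.5]
wrist_force: [-1.1, -0.7, 0.6]
opening: 0.0508
```

It stalled at 50.8 mm with 5 N: both jaws are on the cassette. Now I ramp the force with the opening capped at 50 % (44 mm), which is about where the lid should give.

drive_tool(
  claw=[52,52,52,52],
  travel=[
    [0,0,0],
    [0,0,0],
    [0,0,0],
    [0,0,0],
  ],
  turn=[0,0,0,0],
  force=8,
)

```text
t: 17.4
tcp_pos: [0.5225, -0.1436, 0.0334]
ee_rot: [-94.9, 3.1, -83.5]
wrist_force: [-1.1, -1.3, 0.1]
opening: 0.05
```

drive_tool(
  claw=[52,52,52,52],
  travel=[
    [0,0,0],
    [0,0,0],
    [0,0,0],
    [0,0,0],
  ],
  turn=[0,0,0,0],
  force=9.5,
)

```text
t: 17.8
tcp_pos: [0.5225, -0.1437, 0.0333]
ee_rot: [-94.9, 3.1, -83.5]
wrist_force: [0.2, -1.0, -0.3]
opening: 0.0492
```

drive_tool(
  claw=[52,52,52,52],
  travel=[
    [0,0,0],
    [0,0,0],
    [0,0,0],
    [0,0,0],
  ],
  turn=[0,0,0,0],
  force=10.5,
)

```text
t: 18.2
tcp_pos: [0.5224, -0.1438, 0.0333]
ee_rot: [-95.0, 3.1, -83.5]
wrist_force: [-2.3, -1.5, -0.5]
opening: 0.049
```

drive_tool(
  claw=[52,52,52,52],
  travel=[
    [0,0,0],
    [0,0,0],
    [0,0,0],
    [0,0,0],
  ],
  turn=[0,0,0,0],
  force=11.3,
)

```text
t: 18.6
tcp_pos: [0.5225, -0.1439, 0.0334]
ee_rot: [-94.9, 3.1, -83.6]
wrist_force: [-1.0, -0.8, -0.6]
opening: 0.0485
```

drive_tool(
  claw=[52,52,52,52],
  travel=[
    [0,0,0],
    [0,0,0],
    [0,0,0],
    [0,0,0],
  ],
  turn=[0,0,0,0],
  force=12,
)

```text
t: 19.0
tcp_pos: [0.5223, -0.1438, 0.0333]
ee_rot: [-95.0, 3.1, -83.5]
wrist_force: [-0.7, -0.8, 0.2]
opening: 0.0457
```

The peak was passed at about 12 N and the opening fell to the 45.7 mm cap. I reduce the force and follow on in small steps.

drive_tool(
  claw=[51.5,51,50.5,50,50],
  travel=[
    [0,0,0],
    [0,0,0],
    [0,0,0],
    [0,0,0],
    [0,0,0],
  ],
  turn=[0,0,0,0,0],
  force=9,
)

```text
t: 19.5
tcp_pos: [0.5221, -0.1434, 0.0333]
ee_rot: [-95.0, 3.1, -83.5]
wrist_force: [-2.0, -1.1, -0.1]
opening: 0.0442
```

drive_tool(
  claw=[49.5,49.5,49,49],
  travel=[
    [0,0,0],
    [0,0,0],
    [0,0,0],
    [0,0,0],
  ],
  turn=[0,0,0,0],
  force=5,
)

```text
t: 19.9
tcp_pos: [0.5221, -0.1434, 0.0333]
ee_rot: [-95.0, 3.2, -83.5]
wrist_force: [-1.1, -1.4, -0.6]
opening: 0.0433
```

drive_tool(
  claw=[48.5,48,47.5,47,46.5,46,46],
  travel=[
    [0,0,0],
    [0,0,0],
    [0,0,0],
    [0,0,0],
    [0,0,0],
    [0,0,0],
    [0,0,0],
  ],
  turn=[0,0,0,0,0,0,0],
  force=4,
)

```text
t: 20.6
tcp_pos: [0.5221, -0.1433, 0.0333]
ee_rot: [-95.0, 3.2, -83.5]
wrist_force: [-1.9, -0.8, -0.5]
opening: 0.0424
```

It stalled at 42.4 mm with only 4 N, about 9 mm past contact, which matches a fully shut lid. I open the handles gently and retreat.

drive_tool(
  claw=[50,53,56,59,62,65,68,72,76,82,90,100],
  travel=[
    [0,0,0],
    [0,0,0],
    [0,0,0],
    [0,0,0],
    [0,0,0],
    [0,0,0],
    [0,0,0],
    [0,0,0],
    [0,0,0],
    [0,0,0],
    [0,0,0],
    [0,0,0],
  ],
  turn=[0,0,0,0,0,0,0,0,0,0,0,0],
)

```text
t: 21.8
tcp_pos: [0.5236, -0.1432, 0.0341]
ee_rot: [-94.8, 3.1, -83.5]
wrist_force: [0.4, 0.2, -0.1]
opening: 0.084
```

drive_tool(
  claw=[100,100,100,100,100,100,100,100,100,100],
  travel=[
    [0,0,0],
    [0,-1,0],
    [0,-2,0],
    [0,-2,0],
    [0,-3,0],
    [0,-3,0],
    [0,-3,0],
    [0,-2,-2],
    [0,0,-2],
    [0,0,0],
  ],
  turn=[0,0,0,0,0,0,0,0,0,0],
)

```text
t: 22.8
tcp_pos: [0.4981, -0.1552, 0.209]
ee_rot: [-94.6, 3.0, -83.4]
wrist_force: [0.7, -0.1, 0.6]
opening: 0.0877
```

```bash
python3 go.py .5217 -.143 .2 -83.6;python3 -c "
from ov import *
overlay((.5865,-.1355),6.4,'c8.png',(290,145,75,65),10,cas=False)"
```

```text
t 22.8 tcp [ 0.4981 -0.1552  0.209 ] rot [-94.63   3.04 -83.43] shift cm [-0.89  0.74  2.56] turn 0.17 wf [ 0.66 -0.09  0.62] op 0.0877
```

View pics/c8.png

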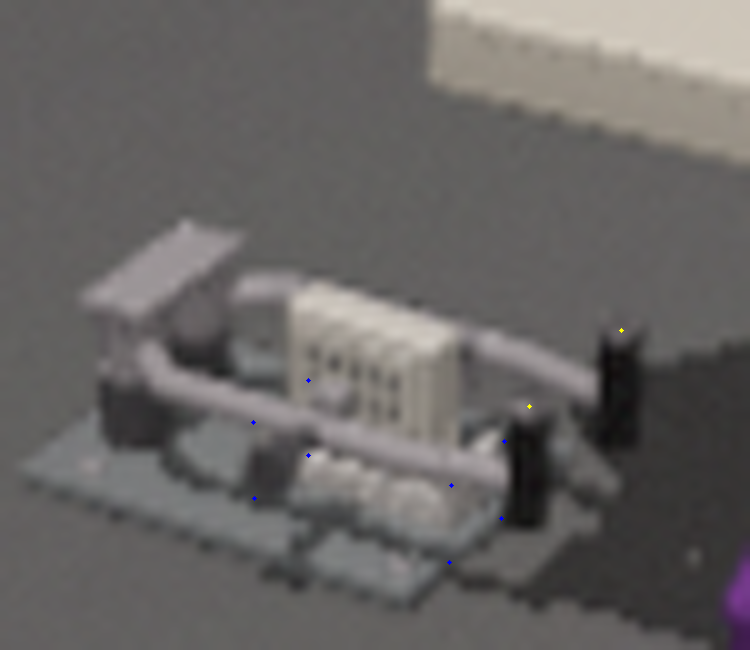

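```bash
python3 - <<'E'
from h import *
import pickle
d=pickle.load(open('side.pkl','rb'))
y=np.radians(6.4);R=np.array([[np.cos(y),np.sin(y)],[-np.sin(y),np.cos(y)]])
for n,a,b in(('before',470,322),('after',462,333),('before +x back',330,280),('after +x back',322,283)):
  p=onz(d,290+a/10-.5,145+b/10-.5,.064)[:2]; print(n,(R@(p-[.5865,-.1355])*1000).round(1))
print(hand_in())
E
```

```text
before [-23.1 -12. ]
after [-24.5  -5. ]
before +x back [ 24.8 -12.1]
after +x back [25.8 -9.2]
the job is handed in; nothing more can be done
None
```

I stood the open cassette (the middle one in the rack) in the seat of the grey pliers, closed its lid with the handles, and handed the job in at about 23 s. `hand_in()` gave no verdict.

**Pinch:** The jaws touched the cassette at about 51 mm finger opening. I raised the force in steps, and the resistance gave way at about 12 N. At lower force the handles then followed to 42.4 mm and stalled at only 4 N. That is about 9 mm past contact, which matches a fully shut lid.

**Last checks:**
- **Final picture:** The cassette stands upright in the seat, the lid step is now small, both posts are back at their open positions, and the gripper is clear.
- **Position:** From hand-picked image corners, the cassette is centred lengthwise to about 1 mm. It slid 3 to 7 mm towards the left jaw during the pinch. The two corners disagree on how far. They put it between about 1 mm right and 3 mm left of the middle, while counting from where I set it down gives up to 6 mm left. All of these are inside the 12 mm limit.

**What was not perfect:** The tool drifted in tilt to about 5° on the way. I did not check the other cassettes, jars and marker again at the end; the jars and marker were never near the arm's work. I also have no direct reading of the jaw force, only the grip limit, which never went above 12 N during the pinch.

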